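# Torque tester: key it in, then find the socket for the test nut

## Task

Get the bench torque tester ready: press its left key, then its right key, then its middle key, one at a time. Then find the socket for its hex nut, working up from the smallest: pick the small socket up by its square adapter, set it squarely on the nut to see that it will not go over, stand it back on a free peg of the stand, then put the medium one on the nut so that it goes all the way down to the flange. Finish there, still gripping the medium socket by its adapter, upright and fully seated, with the small and large sockets standing on pegs and the things lying round about left alone.

Things in the scene. Friction and masses are not known exactly. Their poses are not given: they have to be found in the camera images.
- tester: bench torque tester, a fixed grey housing 130 (x) x 220 (y) mm, top face 45 mm above the worktop; its position and yaw vary. Origin: centre of its underside; x away from the robot, y to the left. Three keys at its front right, a dark display behind them, the nut on its flange at its left.
- nut_seat (a point): top of the round 54 mm flange under the fixed hex nut, on the nut's axis, 51 mm above the worktop; axes as the tester's. Nut: 24 mm across flats, 16 mm high, top edge chamfered 1.5 mm inward over 2.5 mm, two flats face the tester's +-x; a 15 mm round stud sticks out 7 mm above it. The mouth centre of a fully seated socket is at this point.
- key_left (a joint): left of the tester's three round spring keys (22 mm across, in a row across the tester's front part, left means +y): 0 up, grows as it is pressed down, stop at 0.006 m; it counts as pressed beyond 0.004; about 4 N all the way down; it springs back.
- key_middle (a joint): middle of the tester's three round spring keys (22 mm across, in a row across the tester's front part, left means +y): 0 up, grows as it is pressed down, stop at 0.006 m; it counts as pressed beyond 0.004; about 4 N all the way down; it springs back.
- key_right (a joint): right of the tester's three round spring keys (22 mm across, in a row across the tester's front part, left means +y): 0 up, grows as it is pressed down, stop at 0.006 m; it counts as pressed beyond 0.004; about 4 N all the way down; it springs back.
- key_left_top (a point): centre of the top face of the left key, 63 mm above the worktop, moves with the key; neighbouring keys 38 mm apart.
- key_middle_top (a point): centre of the top face of the middle key, 63 mm above the worktop, moves with the key; neighbouring keys 38 mm apart.
- key_right_top (a point): centre of the top face of the right key, 63 mm above the worktop, moves with the key; neighbouring keys 38 mm apart.
- stand: fixed socket stand: an aluminium plate 70 (x) x 220 (y) x 12 mm with three upright pegs in a row 70 mm apart; its position and yaw vary. Origin: centre of its underside; y along the row to the left.
- peg_1 (a point): left peg of the stand: this point is on the peg's axis at the top face of the base plate (12 mm above the worktop), where a socket's mouth rests; the peg is 16 mm thick and rises 22 mm above this point; z up, axes as the stand.
- peg_2 (a point): middle peg of the stand: this point is on the peg's axis at the top face of the base plate (12 mm above the worktop), where a socket's mouth rests; the peg is 16 mm thick and rises 22 mm above this point; z up, axes as the stand.
- peg_3 (a point): right peg of the stand: this point is on the peg's axis at the top face of the base plate (12 mm above the worktop), where a socket's mouth rests; the peg is 16 mm thick and rises 22 mm above this point; z up, axes as the stand.
- socket_small: small hexagonal box socket, loose, 110 g, steel, mouth down on one of the pegs (which one varies). Hexagonal tube 27.5 mm over outer flats, bore 20.5 mm across flats, 34 mm deep; roof at 40 mm; on it a square adapter to grip, 19x19 mm, 34 mm tall: 74 mm in all. Origin: centre of the mouth (underside), z up. Two flats of the hexagon (in and out) face +-x; the square's faces face +-x and +-y.
- socket_medium: medium hexagonal box socket, loose, 140 g, steel, mouth down on one of the pegs (which one varies). Hexagonal tube 32.5 mm over outer flats, bore 25.5 mm across flats, 34 mm deep; roof at 40 mm; on it a square adapter to grip, 19x19 mm, 34 mm tall: 74 mm in all. Origin: centre of the mouth (underside), z up. Two flats of the hexagon (in and out) face +-x; the square's faces face +-x and +-y.
- socket_large: large hexagonal box socket, loose, 180 g, steel, mouth down on one of the pegs (which one varies). Hexagonal tube 38.5 mm over outer flats, bore 31.5 mm across flats, 34 mm deep; roof at 40 mm; on it a square adapter to grip, 19x19 mm, 34 mm tall: 74 mm in all. Origin: centre of the mouth (underside), z up. Two flats of the hexagon (in and out) face +-x; the square's faces face +-x and +-y.
- loupe: black eye loupe, a round barrel 37 mm across, 36 mm tall, loose bystander between tester and stand; origin: centre of its underside
- usb_meter: small flat pink meter 70x24x13 mm, loose bystander between tester and stand; origin: centre of its underside
- driver: precision screwdriver with black handle, 152 mm long, 16 mm high, loose bystander in front of the tester; origin: centre of its underside
- marker: marker pen with white barrel and black cap, 118 mm long, 12 mm thick, loose bystander in front of the stand; origin: centre of its underside
- flux_tin: round blue tin 52 mm across, 25 mm tall, loose bystander behind the stand; origin: centre of its underside
- cell: purple round battery cell standing on end, 18 mm thick, 66 mm tall, loose bystander at the back between tester and stand; origin: centre of its underside

How it is judged:
By the outcome, as a careful person would: the job done as asked, in the order asked, and still so for the second after the job is handed in, while the arm keeps its last pose, push and grip.
It also fails if it takes over 72 s, if anything falls off the work surface, if the arm or the gripper's body presses on something with over 40 N, if the wrist force passes 120 N, or if a joint passes its speed limit or range.

## Robot

A 6-joint arm with a two-finger parallel gripper is mounted at the origin on a cart in front of the work surface, level with it; the furniture and walls round the work are solid. World frame = base frame: x ahead of the robot, y to its left, z up, the work surface at z = 0. Lengths are in m, angles in rad, forces in N, time in s.
With the tool pointing down it reaches from about 0.35 to 0.975 m from the base axis. Payload 17.4 kg.
Tool frame: the origin (TCP) lies at the very end of the fingers, on their centre line; the grasp point (between the pads) lies 19 mm behind it; z points along the fingers, y is the line along which they close (so a half turn about z gives the same grasp; the last joint's range is limited). The gripper opens to 85 mm and grips with 20 to 120 N. Pads are 22 mm wide; open, the fingers measure 114 mm over their backs; the gripper's body (76 mm by 85 mm) begins 54 mm behind the grasp point. The pads swing forward as they close: fully open they stand 13 mm farther back than shut.
Start: joints at [1.311, 0.116, 1.442, -0, 1.584, -0.038], TCP at [0.148, 0.658, 0.231] pointing down, gripper open.
Joint ranges: [-2.83, 2.83], [-0.83, 2.19], [0.07, 2.5], [-1.14, 4.28], [0.01, 3], [-2.97, 2.97]. Speed limits (rad/s): [1.89, 1.89, 2.22, 3.14, 3.14, 3.14].

## Interface

Orientations are given as a 3x3 rotation matrix whose columns are the frame's x, y, z axes.
In Python, from cell import robot gives the robot as it stands.
- The arm moves only by the shell command python3 -m crank 'ROWS' [FORCE]. ROWS is JSON, a list of rows, each a list of 7 numbers: the shift along the tool's x, y, z in mm, then the turn, a rotation vector about the tool's x, y, z in rad, then the finger opening in mm, from 0 to 85.4. A call has 1 to 5 rows; each row is the pose to reach, as a shift and turn from the pose commanded when the call began, along the tool's axes at that moment; what a row does not reach only later rows make up. A row lasts 1/8 s, in which the tool goes at most 62.5 mm and 10.7 degrees, less where a joint would pass 70% of its speed; a pose out of reach is approached as far as the arm can. A call with a gripper value outside its range is refused whole. The fingers move at their own pace and stop on an object; FORCE is the grip in N (left out, the last holds). Time passes only in rows, so rows that repeat a pose let the fingers close. It gives the time, the measured TCP pose, the force, the opening and the grip force at its end, in the units of the state.
- robot.read_state(): the state, without advancing time (a new reading comes with each control period).
- robot.get_image(name): name is "scene" or "side" or "wrist"; returns the picture (384x512x3 uint8, blue, green, red); there is no depth.
- robot.calibration(name): a dict with "camera_matrix" (3x3 intrinsics, pixels), "rvec" (rotation vector, rad) and "tvec" (3), from world to camera coordinates, as OpenCV has them. Camera axes: x right, y down, z forward; pixel columns grow to the right and rows downward; lengths in m; the calibration is good to about 2 mm. A picture is of the moment at which its call begins: read the wrist's pose just before it. calibration takes no time and is no camera call; for the wrist camera it gives the pose at the moment of the call.
- robot.close_job(): hands the job in; it is judged then, once.
The state is a dict: "clock": time; "joint_positions": joint angles; "joint_vel": joint speeds; "effort": joint torques, N m; "eef_pos": TCP position; "eef_rot": TCP orientation; "force": force on the tool from outside, world axes, zero at the start; "wrist_torque": the same for the moment, N m; "grip_width": finger opening in m; "grasp_force": force on a finger pad.
Only numpy, scipy, OpenCV 4.12 (cv2) and the standard library are available. Lean on these libraries where they do the work, as an engineer would, in place of code of your own. Each camera call takes 0.05 s, during which the arm holds its last target. There are 200 camera calls.

## Working session

There is one attempt and no reset: what is moved stays moved. The work goes in short steps, Python scripts to look and compute and a shell command to move; the robot and the scene stay as the last step left them, time stands still between calls to the robot, and variables do not carry over. Pictures are saved under pics/ and viewed, at most 10 in all, crops included, and the job is handed in when it is done.

```bash
ls; mkdir -p pics
python3 - <<'E'
from cell import robot
import cv2,numpy as np
for n in("scene","side","wrist"):
    c=robot.calibration(n); im=robot.get_image(n); cv2.imwrite(f"pics/{n}0.png",im)
    R=cv2.Rodrigues(np.array(c["rvec"],float))[0]; print(n,np.round(c["camera_matrix"],1).tolist(),(-R.T@np.array(c["tvec"]).ravel()).round(3),R[2].round(2))
a=cv2.imread("pics/scene0.png");b=cv2.imread("pics/side0.png")
s=robot.read_state();print(s["clock"],s["eef_pos"],np.round(s["eef_rot"],3).tolist(),s["force"],s["grip_width"])
E
```

```text
pics
scene [[442.7, 0.0, 252.4], [0.0, 442.7, 195.0], [0.0, 0.0, 1.0]] [ 0.072 -0.851  0.575] [ 0.46  0.75 -0.47]
side [[442.6, 0.0, 253.4], [0.0, 442.6, 186.8], [0.0, 0.0, 1.0]] [ 0.23  -1.162  0.548] [ 0.27  0.89 -0.37]
wrist [[265.4, 0.0, 255.7], [0.0, 265.4, 190.8], [0.0, 0.0, 1.0]] [0.072 0.675 0.374] [ 0.29 -0.07 -0.95]
0.15 [0.1484643  0.65832909 0.23071796] [[-0.976, 0.22, -0.0], [0.22, 0.976, -0.001], [0.0, -0.001, -1.0]] [0.04527774 0.24424179 0.13976181] 0.08560737789251999
```

View pics/scene0.png

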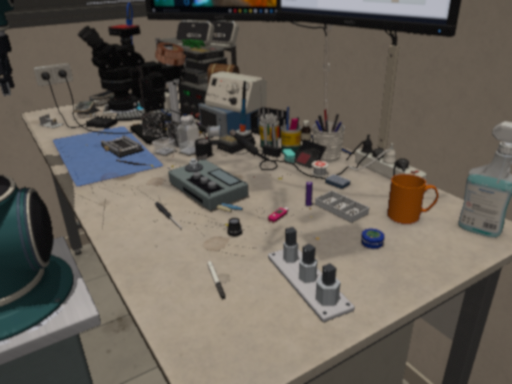

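View pics/side0.png

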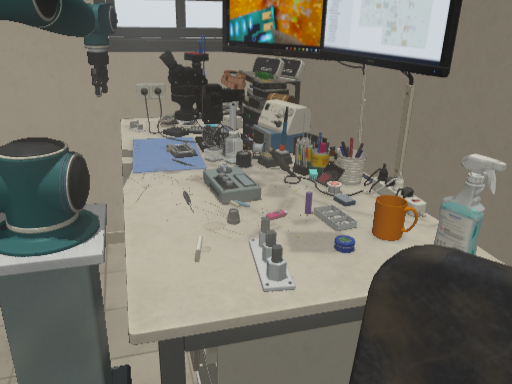

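The scene view shows the tester around (208,184) and the stand around (310,282). Its sockets are at (290,245), (308,262) and (328,283), and the right one looks largest. Next I'll get rough positions.

```bash
cat > h.py <<'E'
from cell import robot
import cv2,numpy as np
def cal(n):
    c=robot.calibration(n); return np.array(c["camera_matrix"],float),np.array(c["rvec"],float),np.array(c["tvec"],float).ravel()
def ray(px,z,c):
    K,r,t=c;R=cv2.Rodrigues(r)[0];o=-R.T@t
    d=R.T@np.linalg.inv(K)@np.array([px[0],px[1],1.]);return o+d*(z-o[2])/d[2]
def proj(P,c):
    K,r,t=c;return cv2.projectPoints(np.array(P,float).reshape(-1,1,3),r,t,K,None)[0].reshape(-1,2)
def st():
    s=robot.read_state();return s,np.array(s["eef_pos"]),np.array(s["eef_rot"])
def go(target,yaw=None):
    """rows-units shift/turn from current tool pose to TCP target, tool down, tool y axis at world angle yaw"""
    s,p,R=st()
    d=R.T@(np.array(target)-p)*1000
    if yaw is None: rv=np.zeros(3)
    else:
        y=np.array([np.cos(yaw),np.sin(yaw),0]);z=np.array([0,0,-1.]);x=np.cross(y,z)
        rv=cv2.Rodrigues(R.T@np.c_[x,y,z])[0].ravel()
    print("shift",d.round(1),"turn",rv.round(4),"t",round(s["clock"],2))
E
python3 - <<'E'
from h import *
c=cal("scene")
for n,px,z in[("tester",(208,180),.045),("tester R",(228,195),.045),("key?",(200,187),.06),("s left",(290,232),.086),("s mid",(308,248),.086),("s right",(329,269),.086),("plate R end",(325,315),.012),("plate L end",(273,253),.012),("loupe",(235,222),.036),("cell",(309,185),.066),("marker",(216,280),.01),("usb",(278,215),.013),("driver",(167,215),.015)]:
    print(n,ray(px,z,c).round(3))
im=cv2.imread("pics/scene0.png")
a=cv2.resize(im[150:330,150:360],None,fx=2.7,fy=2.7,interpolation=cv2.INTER_CUBIC)
cv2.imwrite("pics/c1.png",a)
E
```

```text
tester [0.537 0.143 0.045]
tester R [0.539 0.035 0.045]
key? [0.488 0.09  0.06 ]
s left [ 0.527 -0.245  0.086]
s mid [ 0.522 -0.31   0.086]
s right [ 0.513 -0.381  0.086]
plate R end [ 0.486 -0.407  0.012]
plate L end [ 0.516 -0.2    0.012]
loupe [ 0.494 -0.076  0.036]
cell [ 0.716 -0.071  0.066]
marker [ 0.371 -0.209  0.01 ]
usb [ 0.617 -0.075  0.013]
driver [0.387 0.08  0.015]
```

View pics/c1.png

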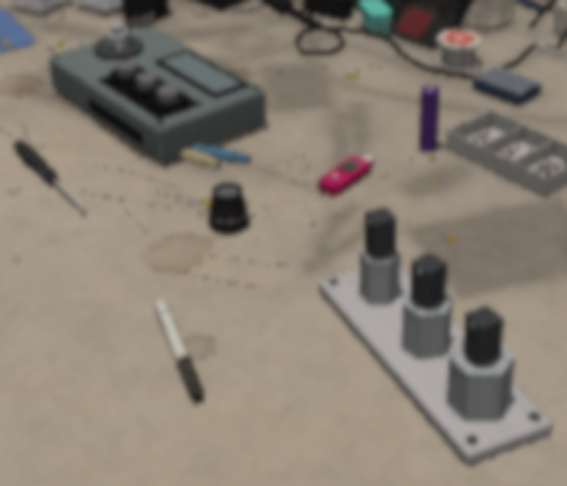

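Sharper crop: the nut is at about scene (194,164) and the keys at (196,177), (204,181.5) and (212,186). The sockets from left to right look small, medium, large. I'll move the wrist camera over the tester.

Run:
```python
from h import *
c=cal("scene")
for px,z in[((196.3,176.7),.063),((203.7,181.5),.063),((211.9,186),.063),((193.7,164),.067)]: print(ray(px,z,c).round(3))
go((.43,.10,.30),np.pi/2)
```

```text
[0.504 0.146 0.063]
[0.507 0.108 0.063]
[0.513 0.072 0.063]
[0.531 0.218 0.067]
shift [-397.5 -482.8  -68.9] turn [-9.000e-04 -1.000e-04 -2.218e-01] t 0.15
```

```bash
R='[-398,-483,-69,0,0,-0.222,0]'; python3 -m crank '[[-398,-483,-69,0,0,-0.222,0],[-398,-483,-69,0,0,-0.222,0],[-398,-483,-69,0,0,-0.222,0],[-398,-483,-69,0,0,-0.222,0],[-398,-483,-69,0,0,-0.222,0]]' 20; python3 -c "
from h import *
go((.43,.10,.30),np.pi/2)"
```

```text
clock: 0.78
eef_pos: [0.2888, 0.3793, 0.2656]
eef_rot: [[-1.0, -0.001, 0.0], [-0.001, 1.0, 0.0], [-0.0, 0.0, -1.0]]
force: [-0.0, 0.2, 0.2]
grip_width: -0.0001
grasp_force: 0.0
shift [-141.  -279.4  -34.4] turn [0.0001 0.0002 0.0007] t 0.78
```

```bash
python3 -m crank '[[-141,-279,-34,0,0,0,0],[-141,-279,-34,0,0,0,0],[-141,-279,-34,0,0,0,0],[-141,-279,-34,0,0,0,0],[-141,-279,-34,0,0,0,0]]'; python3 -m crank '[[0,0,0,0,0,0,0],[0,0,0,0,0,0,0]]'
python3 - <<'E'
from h import *
c=cal("wrist");im=robot.get_image("wrist");np.savez("w1.npz",K=c[0],r=c[1],t=c[2]);cv2.imwrite("pics/w1.png",im)
E
```

```text
clock: 1.4
eef_pos: [0.429, 0.1019, 0.2997]
eef_rot: [[-1.0, -0.0, 0.001], [-0.0, 1.0, 0.0], [-0.001, 0.0, -1.0]]
force: [0.8, 1.1, -0.4]
grip_width: 0.0003
grasp_force: 0.0
clock: 1.65
eef_pos: [0.4285, 0.1039, 0.2991]
eef_rot: [[-1.0, 0.001, -0.0], [0.001, 1.0, 0.0], [0.0, 0.0, -1.0]]
force: [-0.1, -0.4, -0.0]
grip_width: 0.0002
grasp_force: 0.0
```

View pics/w1.png

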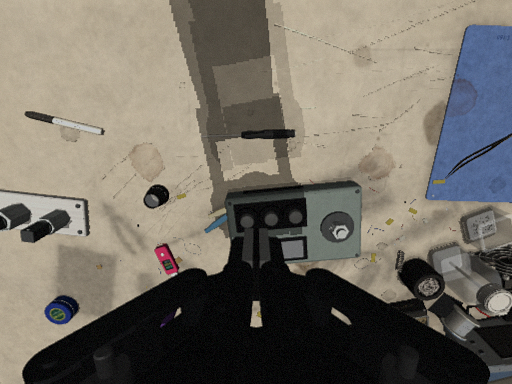

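The picture is upside down (up is -x, right is +y). Keys are at about (248,220), (271,219) and (296,217), the flange and nut at about (338,230), and the tester's top edge runs from (230,190) to (357,183). I'll enlarge it for precision.

Run:
```python
from h import *
im=cv2.imread("pics/w1.png");f=np.load("w1.npz");c=(f["K"],f["r"],f["t"])
a=cv2.resize(im[175:275,218:368],None,fx=5,fy=5,interpolation=cv2.INTER_CUBIC)
a=np.clip(a.astype(float)*1.5,0,255).astype(np.uint8)
g=cv2.GaussianBlur(cv2.cvtColor(a,cv2.COLOR_BGR2GRAY),(0,0),2)
for lo,hi,d in((40,70,80),(70,100,100)):
    h=cv2.HoughCircles(g,cv2.HOUGH_GRADIENT,1.5,d,param1=80,param2=30,minRadius=lo,maxRadius=hi)
    if h is None: continue
    for x,y,r in h[0][:6]:
        px=(x/5+218-.4,y/5+175-.4); z=.063 if lo==40 else .051
        p=ray(px,z,c); print(lo,np.round([*px,r/5],1),p.round(4),"diam mm",round(2000*r/5/c[0][0,0]*np.linalg.norm(p-(-cv2.Rodrigues(c[1])[0].T@c[2])),1))
        cv2.circle(a,(int(x),int(y)),int(r),(0,255,0) if lo==40 else (0,0,255),1)
cv2.imwrite("pics/w1c.png",a)
```

```text
40 [333.6 227.6  13.8] [0.5309 0.2258 0.063 ] diam mm 45.6
40 [295.4 248.   13.8] [0.5669 0.1676 0.063 ] diam mm 46.0
70 [335.4 227.   15.2] [0.5355 0.2325 0.051 ] diam mm 51.9
```

View pics/w1c.png

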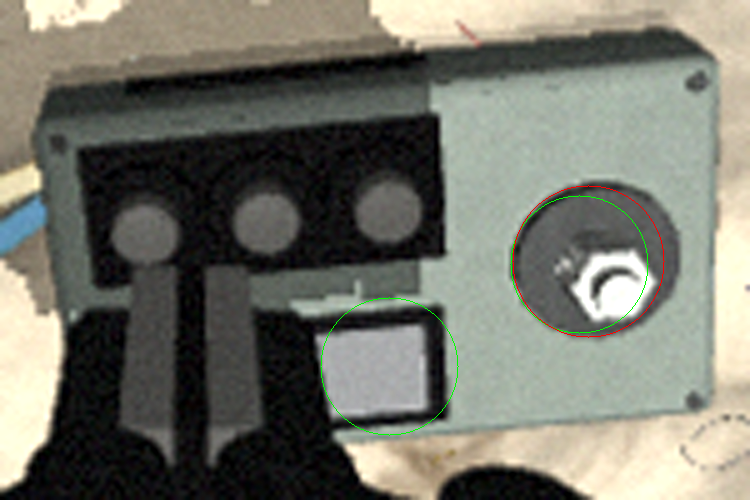

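Keys are at crop (146,234), (266,222) and (388,211), the flange disc at about (596,260) and the bright nut top at about (613,285).

Run:
```python
from h import *
im=cv2.imread("pics/w1.png");f=np.load("w1.npz");c=(f["K"],f["r"],f["t"])
a=cv2.resize(im[175:275,218:368],None,fx=5,fy=5,interpolation=cv2.INTER_CUBIC)
g=cv2.GaussianBlur(cv2.cvtColor(a,cv2.COLOR_BGR2GRAY),(0,0),1.5)
P=lambda x,y,z:ray((x/5+218-.4,y/5+175-.4),z,c)
print([int(g[y,x]) for x,y in((146,234),(146,180),(540,230),(650,230),(480,200),(620,265))])
m=((g>40)&(g<100)).astype(np.uint8);m[262:]=0;m[:,440:]=0;m[:125]=0
K=[]
for q in cv2.findContours(m,cv2.RETR_EXTERNAL,cv2.CHAIN_APPROX_NONE)[0]:
    if 1500<cv2.contourArea(q)<6000:
        (x,y),s,_=cv2.fitEllipse(q);p=P(x,y,.063);K.append(p);print("key",np.round([x,y,*s],1),p.round(4))
K=sorted(K,key=lambda p:p[1]);d=K[-1]-K[0];print("spacing",np.linalg.norm(d)/2,"yaw",np.arctan2(-d[0],d[1]))
for n,lo,hi,z in(("flange",0,95,.051),("nut",175,256,.067)):
    m=((g>=lo)&(g<hi)).astype(np.uint8)
    if n=="flange": m|=(g>140).astype(np.uint8)&0
    m[:170]=0;m[345:]=0;m[:,:500]=0;m[:,690:]=0
    q=max(cv2.findContours(m,cv2.RETR_EXTERNAL,cv2.CHAIN_APPROX_NONE)[0],key=cv2.contourArea)
    (x,y),s,an=cv2.fitEllipse(cv2.convexHull(q));print(n,np.round([x,y,*s,an],1),P(x,y,z).round(4))
for q in((57,142),(697,81),(693,400)):print("screw",P(*q,.045).round(4))
```

```text
[68, 11, 64, 65, 114, 138]
key [144.9 233.1  59.1  65.3] [0.52   0.0894 0.063 ]
key [266.1 222.2  60.7  64.7] [0.5163 0.1271 0.063 ]
key [388.4 211.   61.3  65.1] [0.5126 0.1649 0.063 ]
spacing 0.03792629623498323 yaw 0.09775088962184621
flange [596.1 259.2 158.4 174.6  72.7] [0.5346 0.2348 0.051 ]
nut [613.5 285.6  58.8  71.2  75.1] [0.5361 0.2357 0.067 ]
screw [0.4964 0.0611 0.045 ]
screw [0.4761 0.2629 0.045 ]
screw [0.5899 0.2746 0.045 ]
```

Run:
```python
from h import *
for n in("scene","side"):
    print(n,proj([[.52,.0894,.063],[.5163,.1271,.063],[.5126,.1649,.063],[.535,.235,.067]],cal(n)).round(1).tolist())
    print(proj([robot.read_state()["eef_pos"]],cal(n)).round(1))
    cv2.imwrite(f"pics/{n}1.png",robot.get_image(n))
a=[cv2.resize(cv2.imread(f"pics/{n}1.png")[y:y+100,x:x+110],None,fx=3.6,fy=3.6) for n,x,y in(("scene",150,115),("side",170,105))]
cv2.imwrite("pics/c2.png",np.hstack(a))
go((.5126,.1649,.090),np.pi/2+.1)
```

```text
scene [[211.3, 182.9], [203.5, 178.1], [196.1, 173.5], [192.4, 161.8]]
[[165.3  98.5]]
side [[228.0, 180.2], [224.2, 176.2], [220.6, 172.4], [222.7, 164.0]]
[[195.8 104.1]]
shift [-84.6  59.6 209.2] turn [ 0.0001 -0.0001 -0.0977] t 1.8
```

View pics/c2.png

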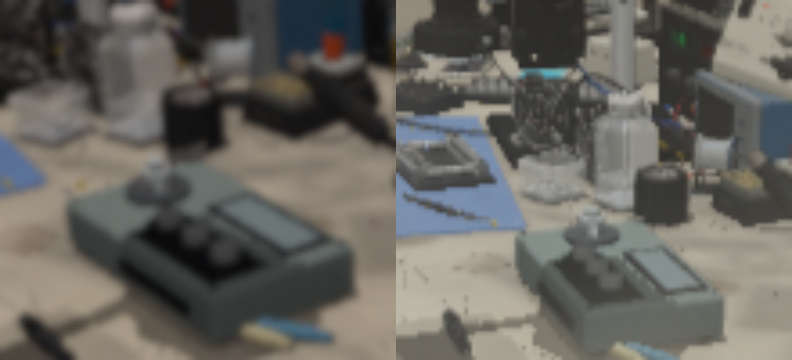

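The projected key positions agree with both views, allowing for the visible key sides. I'll go above the left key.

```bash
python3 -m crank '[[-85,60,200,0,0,-0.098,0],[-85,60,200,0,0,-0.098,0],[-85,60,200,0,0,-0.098,0],[-85,60,200,0,0,-0.098,0],[-85,60,200,0,0,-0.098,0]]'; python3 -c "
from h import *
go((.5126,.1649,.0575),np.pi/2+.1)
f=st()[0]['force'];print(f)"
```

```text
clock: 2.42
eef_pos: [0.5122, 0.1652, 0.0965]
eef_rot: [[-0.995, -0.101, -0.005], [-0.101, 0.995, -0.001], [0.005, -0.001, -1.0]]
force: [1.0, 0.4, 0.2]
grip_width: 0.0004
grasp_force: 0.0
shift [-0.5 -0.3 39. ] turn [-0.0008 -0.005   0.0008] t 2.42
[0.9996438  0.43733495 0.20159648]
```

```bash
python3 -m crank '[[0,0,32,0,0,0,0],[0,0,37,0,0,0,0],[0,0,39,0,0,0,0],[0,0,39,0,0,0,0]]'; python3 -m crank '[[0,0,-30,0,0,0,0],[0,0,-30,0,0,0,0]]';python3 -c "
from h import *
go((.520,.0894,.085),np.pi/2+.1)"
```

```text
clock: 2.92
eef_pos: [0.5141, 0.1642, 0.0619]
eef_rot: [[-0.995, -0.098, 0.002], [-0.098, 0.995, 0.001], [-0.002, 0.0, -1.0]]
force: [-1.2, -0.6, 1.6]
grip_width: 0.0001
grasp_force: 0.8
clock: 3.18
eef_pos: [0.5149, 0.1642, 0.0936]
eef_rot: [[-0.995, -0.098, 0.005], [-0.098, 0.995, 0.001], [-0.005, 0.001, -1.0]]
force: [-0.2, 0.7, 0.4]
grip_width: 0.0001
grasp_force: 0.0
shift [  2.3 -75.    8.5] turn [ 0.0007  0.0046 -0.0018] t 3.17
```

The key wasn't fully pressed because the arm lagged. I'll go down again and watch the force.

```bash
python3 -m crank '[[1,0,30,0,0,0,0],[1,0,34,0,0,0,0],[1,0,34,0,0,0,0],[1,0,34,0,0,0,0]]';python3 -c "
from h import *
go((.5126,.1649,.0575),np.pi/2+.1)"
```

```text
clock: 3.68
eef_pos: [0.5127, 0.1638, 0.057]
eef_rot: [[-0.995, -0.098, 0.0], [-0.098, 0.995, -0.0], [-0.0, -0.0, -1.0]]
force: [-3.6, -1.0, 5.9]
grip_width: -0.0003
grasp_force: 2.6
shift [-0.   1.1 -0.5] turn [-0.      0.0001 -0.0018] t 3.67
```

```bash
python3 -m crank '[[0,0,-28,0,0,0,0],[0,0,-28,0,0,0,0],[0,-75,-28,0,0,0,0],[0,-75,-28,0,0,0,0],[0,-75,-28,0,0,0,0]]'; python3 -m crank '[[0,0,18,0,0,0,0],[0,0,26,0,0,0,0],[0,0,28,0,0,0,0],[0,0,28,0,0,0,0],[0,0,28,0,0,0,0]]'
python3 -c "
from h import *
go((.520,.0894,.057),np.pi/2+.1)"
```

```text
clock: 4.3
eef_pos: [0.5199, 0.0887, 0.084]
eef_rot: [[-0.995, -0.096, -0.0], [-0.096, 0.995, 0.0], [0.0, 0.0, -1.0]]
force: [-0.6, 0.0, -0.5]
grip_width: -0.0001
grasp_force: 0.0
clock: 4.92
eef_pos: [0.5196, 0.09, 0.0568]
eef_rot: [[-0.995, -0.099, -0.001], [-0.099, 0.995, 0.0], [0.001, 0.0, -1.0]]
force: [-10.1, 0.0, 17.4]
grip_width: 0.0001
grasp_force: 8.7
shift [-0.4 -0.7 -0.2] turn [ 0.0003 -0.0011 -0.0008] t 4.92
```

```bash
python3 -m crank '[[0,0,-28,0,0,0,0],[0,0,-28,0,0,0,0],[0,38,-28,0,0,0,0],[0,38,-28,0,0,0,0],[0,38,-28,0,0,0,0]]'; python3 -m crank '[[0,0,18,0,0,0,0],[0,0,26,0,0,0,0],[0,0,27.5,0,0,0,0],[0,0,27.5,0,0,0,0],[0,0,27.5,0,0,0,0]]'
python3 -m crank '[[0,0,-40,0,0,0,0],[0,0,-40,0,0,0,0]]'
python3 -c "
from h import *
go((.42,-.30,.30),np.pi/2)"
```

```text
clock: 5.55
eef_pos: [0.5159, 0.1271, 0.0834]
eef_rot: [[-0.995, -0.099, -0.001], [-0.099, 0.995, -0.0], [0.001, -0.0, -1.0]]
force: [0.6, 0.1, -0.9]
grip_width: 0.0002
grasp_force: 0.0
clock: 6.18
eef_pos: [0.516, 0.1266, 0.0569]
eef_rot: [[-0.995, -0.098, -0.001], [-0.098, 0.995, -0.0], [0.001, -0.0, -1.0]]
force: [-6.7, -2.3, 12.4]
grip_width: -0.0001
grasp_force: 6.0
clock: 6.42
eef_pos: [0.5174, 0.1269, 0.099]
eef_rot: [[-0.995, -0.098, 0.003], [-0.098, 0.995, 0.001], [-0.004, 0.0, -1.0]]
force: [0.4, -0.7, 0.6]
grip_width: 0.0003
grasp_force: 0.0
shift [ 137.9 -415.3 -201.6] turn [0.0005 0.0035 0.0977] t 6.42
```

All three keys were pressed. I'll take a closer look at the nut with the fingers out of the line of sight.

```bash
python3 -m crank '[[10,110,-140,0,0,0.0,0],[10,110,-140,0,0,0.0,0],[10,110,-140,0,0,0,0],[10,110,-140,0,0,0,0],[10,110,-140,0,0,0,0]]'; python3 -m crank '[[0,0,0,0,0,0,0],[0,0,0,0,0,0,0]]'
python3 - <<'E'
from h import *
c=cal("wrist");im=robot.get_image("wrist");np.savez("w2.npz",K=c[0],r=c[1],t=c[2]);cv2.imwrite("pics/w2.png",im)
n=proj([.535,.235,.06],c)[0];print(n)
x,y=n.astype(int)-50;x=max(x,0);y=max(y,0);a=cv2.resize(im[y:y+100,x:x+100],None,fx=5.5,fy=5.5,interpolation=cv2.INTER_CUBIC)
cv2.imwrite("pics/w2c.png",a);print(x,y)
go((.42,-.30,.30),np.pi/2)
E
```

```text
clock: 7.05
eef_pos: [0.4954, 0.2352, 0.2353]
eef_rot: [[-0.995, -0.098, -0.002], [-0.098, 0.995, -0.001], [0.002, -0.001, -1.0]]
force: [0.6, -0.4, 0.1]
grip_width: 0.0001
grasp_force: 0.0
clock: 7.3
eef_pos: [0.4955, 0.2349, 0.2358]
eef_rot: [[-0.995, -0.097, -0.001], [-0.097, 0.995, -0.001], [0.001, -0.0, -1.0]]
force: [0.5, -0.8, -0.0]
grip_width: 0.0006
grasp_force: 0.0
[252.99875351 203.2834666 ]
202 153
shift [ 127.3 -525.1  -63.6] turn [-0.0003 -0.0009  0.0975] t 7.35
```

View pics/w2c.png

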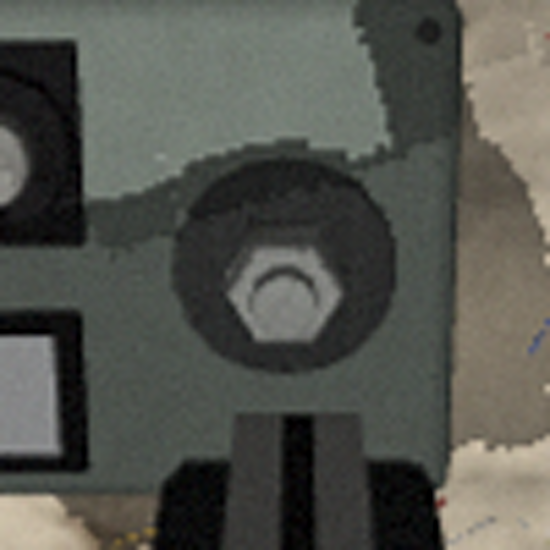

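A clear view: the flange is centred at about crop (284,264), the hex top at about (284,295), with its flats facing ±x as stated. I'll measure it and move to the stand.

```bash
python3 - <<'E'
from h import *
im=cv2.imread("pics/w2.png");f=np.load("w2.npz");c=(f["K"],f["r"],f["t"])
g=cv2.GaussianBlur(cv2.cvtColor(cv2.resize(im[153:253,202:302],None,fx=5.5,fy=5.5,interpolation=cv2.INTER_CUBIC),cv2.COLOR_BGR2GRAY),(0,0),1.5)
P=lambda x,y,z:ray((x/5.5+202-.41,y/5.5+153-.41),z,c)
print([int(g[y,x]) for x,y in((284,310),(245,292),(284,350),(200,265),(284,180),(150,350),(284,395))])
for n,mm,z in(("nut",g>100,.0665),("flange",g<72,.051)):
    m=mm.astype(np.uint8);m[:150]=0;m[378:]=0;m[:,:165]=0;m[:,405:]=0
    q=max(cv2.findContours(m,cv2.RETR_EXTERNAL,cv2.CHAIN_APPROX_NONE)[0],key=cv2.contourArea)
    if n=="flange": q=cv2.convexHull(q)
    (x,y),s,an=cv2.fitEllipse(q);b=cv2.boundingRect(q);p=P(x,y,z)
    print(n,np.round([x,y,*s,an],1),b,"mid",P(b[0]+b[2]/2,b[1]+b[3]/2,z).round(4),p.round(4),"width mm",1000*np.linalg.norm(P(b[0],y,z)-P(b[0]+b[2],y,z)),1000*np.linalg.norm(P(x,b[1],z)-P(x,b[1]+b[3],z)))
E
python3 -m crank '[[127,-525,-64,0,0,0.098,0],[127,-525,-64,0,0,0.098,0],[127,-525,-64,0,0,0.098,0],[127,-525,-64,0,0,0.098,0],[127,-525,-64,0,0,0.098,0]]'
python3 -c "
from h import *
go((.43,-.30,.32),np.pi/2)"
```

```text
[130, 129, 43, 42, 32, 80, 80]
nut [284.4 293.9  93.1 101.6  86.1] (230, 249, 110, 91) mid [0.5364 0.2357 0.0665] [0.5362 0.2356 0.0665] width mm 25.188744353101548 22.25858314378386
flange [290.8 244.1 248.  272.   42.4] (165, 150, 240, 227) mid [0.5344 0.2354 0.051 ] [0.5294 0.2363 0.051 ] width mm 57.0537822613728 57.51672670905689
clock: 7.98
eef_pos: [0.4517, -0.0738, 0.2738]
eef_rot: [[-1.0, -0.0, 0.001], [-0.0, 1.0, -0.0], [-0.001, -0.0, -1.0]]
force: [2.3, 0.0, -0.3]
grip_width: -0.0001
grasp_force: 0.0
shift [  21.7 -226.2  -46.2] turn [-0.0001  0.0005  0.    ] t 7.97
```

```bash
python3 -m crank '[[22,-226,-46,0,0,0,0],[22,-226,-46,0,0,0,0],[22,-226,-46,0,0,0,0],[22,-226,-46,0,0,0,0],[22,-226,-46,0,0,0,0]]'
python3 -m crank '[[0,0,0,0,0,0,85],[0,0,0,0,0,0,0],[0,0,0,0,0,0,0]]'
python3 - <<'E'
from h import *
c=cal("wrist");im=robot.get_image("wrist");np.savez("w3.npz",K=c[0],r=c[1],t=c[2]);cv2.imwrite("pics/w3.png",im)
E
```

```text
clock: 8.6
eef_pos: [0.4298, -0.3004, 0.3194]
eef_rot: [[-1.0, 0.004, -0.001], [0.004, 1.0, 0.0], [0.001, 0.0, -1.0]]
force: [-0.1, -0.3, -1.3]
grip_width: -0.0002
grasp_force: 0.0
clock: 8.98
eef_pos: [0.4307, -0.297, 0.3196]
eef_rot: [[-1.0, -0.001, 0.0], [-0.001, 1.0, -0.0], [-0.0, -0.0, -1.0]]
force: [-0.3, -0.1, 0.7]
grip_width: -0.0002
grasp_force: 0.0
```

View pics/w3.png

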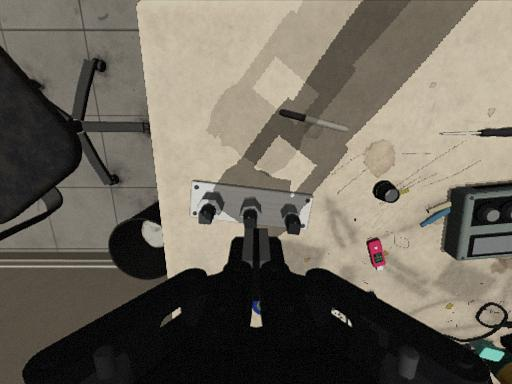

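Plate seen from (193,180) to (312,193), so its yaw is about -0.1. The adapters are at about (205,215), (250,215) and (292,228), with the fingers partly covering the middle one. I'll step closer.

```bash
python3 -m crank '[[-55,-13,20,0,0,0,0],[-55,-13,20,0,0,0,0],[-55,-13,20,0,0,0,0],[-55,-13,20,0,0,0,0]]'
python3 - <<'E'
from h import *
c=cal("wrist");im=robot.get_image("wrist");np.savez("w3.npz",K=c[0],r=c[1],t=c[2]);cv2.imwrite("pics/w3.png",im)
q=proj([[.40,-.45,.012],[.60,-.15,.012]],c).astype(int);print(q)
x0,x1=sorted(q[:,0]);y0,y1=sorted(q[:,1]);x0=max(x0,0);y0=max(y0,0);s=4
a=cv2.resize(im[y0:y1,x0:x1][:150,:200],None,fx=s,fy=s,interpolation=cv2.INTER_CUBIC);print(x0,y0,a.shape);cv2.imwrite("pics/w3c.png",np.clip(a*1.3,0,255).astype(np.uint8))
E
```

```text
clock: 9.52
eef_pos: [0.4851, -0.3106, 0.3006]
eef_rot: [[-1.0, -0.0, 0.001], [-0.0, 1.0, -0.001], [-0.001, -0.001, -1.0]]
force: [-0.2, -0.8, -0.1]
grip_width: 0.0001
grasp_force: 0.0
[[165 101]
 [346 220]]
165 101 (476, 724, 3)
```

View pics/w3c.png

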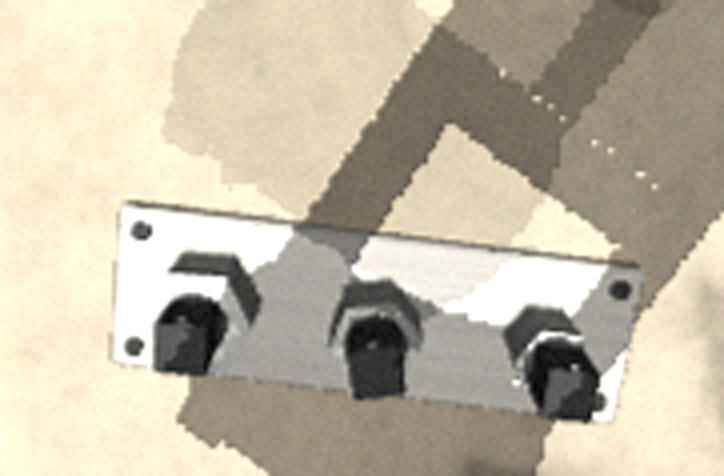

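Screw holes are at crop (141,231), (134,346), (621,289) and (600,402). The adapter tops are at about (182,347), (376,372) and (571,389). From image right to left (+y to -y) they are small, medium, large, which matches the scene view.

Run:
```python
from h import *
im=cv2.imread("pics/w3.png");f=np.load("w3.npz");c=(f["K"],f["r"],f["t"]);x0,y0,s=165,101,4
P=lambda x,y,z:ray((x/s+x0-.375,y/s+y0-.375),z,c)
S=np.array([P(*q,.012) for q in((141,231),(134,346),(621,289),(600,402))]);print(S.round(4).tolist(),S.mean(0))
C=np.array([P(*q,.012) for q in((122,202),(640,266),(612,421),(110,362))]);print("corner sizes",[np.linalg.norm(C[i]-C[(i+1)%4]).round(4) for i in range(4)])
d=C[1]-C[0]+C[2]-C[3];yaw=np.arctan2(-d[0],d[1]);d2=S[2]-S[0]+S[3]-S[1];print("yaw",yaw,np.arctan2(-d2[0],d2[1]),"centre",C.mean(0))
e=np.array([-np.sin(yaw),np.cos(yaw),0])*.07
ctr=(C.mean(0)+S.mean(0))/2
for k in(1,0,-1):
    p=ctr+k*e;t=p.copy();t[2]=.086;print("peg",2-k,p.round(4),"adapter top proj in crop",((proj(t,c)[0]-[x0,y0]+.375)*s).round(0))
for q in((182,347),(376,372),(571,389)):print("adapter top",P(*q,.086).round(4))
```

```text
[[0.4881, -0.403, 0.012], [0.5375, -0.4091, 0.012], [0.5125, -0.2038, 0.012], [0.5627, -0.2092, 0.012]] [ 0.52517626 -0.30630201  0.012     ]
corner sizes [np.float64(0.215), np.float64(0.0691), np.float64(0.2181), np.float64(0.0692)]
yaw -0.12326868659094974 -0.12340838260096168 centre [ 0.52371809 -0.30748704  0.012     ]
peg 1 [ 0.5331 -0.2374  0.012 ] adapter top proj in crop [570. 394.]
peg 2 [ 0.5244 -0.3069  0.012 ] adapter top proj in crop [376. 371.]
peg 3 [ 0.5158 -0.3764  0.012 ] adapter top proj in crop [179. 348.]
adapter top [ 0.5155 -0.3754  0.086 ]
adapter top [ 0.5247 -0.307   0.086 ]
adapter top [ 0.531  -0.2373  0.086 ]
```

The fit is consistent: the plate measures 216x69 mm and the adapter tops lie within 2 mm of the peg axes. Small is on peg_1, medium on peg_2 and large on peg_3, with yaw -0.123. I'll approach the small one with the fingers part open.

```bash
python3 -c "
from h import *
go((.532,-.2374,.13),np.pi/2-.123)"
```

```text
shift [-46.7  73.4 170.7] turn [-0.0009  0.0014  0.1231] t 9.57
```

```bash
python3 -m crank '[[-47,73,171,0,0,0.123,45],[-47,73,171,0,0,0.123,45],[-47,73,171,0,0,0.123,45],[-47,73,171,0,0,0.123,45],[-47,73,171,0,0,0.123,45]]'; python3 -c "
from h import *
go((.532,-.2374,.055),np.pi/2-.123)"
```

```text
clock: 10.2
eef_pos: [0.5327, -0.2383, 0.1304]
eef_rot: [[-0.992, 0.122, 0.002], [0.122, 0.992, -0.001], [-0.002, -0.001, -1.0]]
force: [-0.4, 0.5, 0.1]
grip_width: 0.0449
grasp_force: 0.0
shift [ 0.9  0.9 75.4] turn [-0.0008  0.0017  0.0003] t 10.2
```

```bash
python3 -m crank '[[1,1,40,0,0,0,45],[1,1,70,0,0,0,45],[1,1,75,0,0,0,45],[1,1,75,0,0,0,45]]' ; python3 -m crank '[[0,0,0,0,0,0,10],[0,0,0,0,0,0,10],[0,0,0,0,0,0,10],[0,0,0,0,0,0,10]]' 50; python3 -c "
from h import *
print(st()[0]['wrist_torque'])"
```

```text
clock: 10.7
eef_pos: [0.5323, -0.2376, 0.0558]
eef_rot: [[-0.992, 0.123, 0.002], [0.123, 0.992, -0.001], [-0.002, -0.001, -1.0]]
force: [-1.6, 0.4, -0.4]
grip_width: 0.0452
grasp_force: 0.0
clock: 11.2
eef_pos: [0.5323, -0.2372, 0.0554]
eef_rot: [[-0.992, 0.122, 0.002], [0.122, 0.992, -0.001], [-0.002, -0.001, -1.0]]
force: [-1.7, -0.1, 5.7]
grip_width: 0.0184
grasp_force: 48.9
[-0.11479935  0.30062408  0.06325555]
```

The small socket is gripped square (18.4 mm). I'll lift it and carry it to the nut.

```bash
python3 -m crank '[[0,0,-30,0,0,0,10],[0,0,-70,0,0,0,10],[0,0,-110,0,0,0,10],[0,0,-140,0,0,0,10],[0,0,-140,0,0,0,10]]'
python3 - <<'E'
from h import *
s,p,R=st();print(s["force"],s["grasp_force"])
c=cal("wrist");im=robot.get_image("wrist");np.savez("w4.npz",K=c[0],r=c[1],t=c[2]);cv2.imwrite("pics/w4.png",im)
for dx in(0,):
    m=p+R@np.array([0,0,.0434]);print("expected mouth px",proj([m,p],c).round(1))
go((.5362,.2356,.15),np.pi/2+.1)
E
```

```text
clock: 11.82
eef_pos: [0.5325, -0.2371, 0.197]
eef_rot: [[-0.992, 0.122, 0.004], [0.122, 0.992, -0.002], [-0.005, -0.002, -1.0]]
force: [-0.4, 0.6, -1.7]
grip_width: 0.0185
grasp_force: 49.0
[-0.39346414  0.63881188 -1.72121662] 49.02272343635559
expected mouth px [[256.3 214.7]
 [256.4 242.5]]
shift [ 53.7 469.4  44.4] turn [-0.001   0.002  -0.2228] t 11.88
```

```bash
python3 -m crank '[[54,469,44,0,0,-0.223,10],[54,469,44,0,0,-0.223,10],[54,469,44,0,0,-0.223,10],[54,469,44,0,0,-0.223,10],[54,469,44,0,0,-0.223,10]]'
python3 - <<'E'
from h import *
f=np.load("w4.npz");c=(f["K"],f["r"],f["t"]);im=cv2.imread("pics/w4.png");g=cv2.cvtColor(im,cv2.COLOR_BGR2GRAY)
p=np.array([.5325,-.2371,.197]);R=np.array([[-.992,.122,.004],[.122,.992,-.002],[-.005,-.002,-1]])
for z,n in((.0434,"mouth front edge"),(.0034,"roof front edge")):
    print(n,[proj(p+R@[.01375+dx,0,z],c)[0].round(1).tolist() for dx in(-.002,0,.002)])
print("col256 rows185..245",g[185:246,250:263].mean(1).astype(int).tolist())
go((.5362,.2356,.15),np.pi/2+.1)
E
```

```text
clock: 12.5
eef_pos: [0.5334, 0.0764, 0.1634]
eef_rot: [[-0.995, -0.1, -0.001], [-0.1, 0.995, -0.0], [0.001, -0.0, -1.0]]
force: [0.2, -0.5, -1.9]
grip_width: 0.0183
grasp_force: 49.2
mouth front edge [[256.3, 200.1], [256.3, 197.6], [256.3, 195.1]]
roof front edge [[256.5, 222.4], [256.5, 219.3], [256.5, 216.2]]
col256 rows185..245 [103, 114, 117, 119, 120, 120, 123, 121, 118, 122, 122, 118, 96, 93, 97, 72, 55, 52, 52, 51, 52, 53, 53, 52, 54, 54, 52, 53, 53, 54, 52, 54, 54, 52, 52, 52, 52, 57, 78, 86, 59, 26, 23, 27, 28, 26, 20, 18, 17, 16, 17, 16, 19, 19, 17, 19, 17, 16, 17, 17, 19]
shift [-18.7 158.2  13.4] turn [-0.0001 -0.001   0.0001] t 12.5
```

```bash
python3 -m crank '[[-18,158,13,0,0,0,10],[-18,158,13,0,0,0,10],[-18,158,13,0,0,0,10],[-18,158,13,0,0,0,10],[-18,158,13,0,0,0,10]]'
python3 - <<'E'
from h import *
c=cal("wrist");im=robot.get_image("wrist");np.savez("w5.npz",K=c[0],r=c[1],t=c[2]);cv2.imwrite("pics/w5.png",im)
s,p,R=st();print(s["force"])
for z in(.0434,.0034):print([proj(p+R@[.01375+dx,0,z],c)[0].round(1).tolist() for dx in(-.002,0,.002)])
g=cv2.cvtColor(im,cv2.COLOR_BGR2GRAY);print(g[185:235,250:263].mean(1).astype(int).tolist())
go((.535,.2356,.1104),np.pi/2+.1)
E
```

```text
clock: 13.12
eef_pos: [0.536, 0.233, 0.1508]
eef_rot: [[-0.995, -0.1, -0.001], [-0.1, 0.995, -0.001], [0.001, -0.001, -1.0]]
force: [-0.3, -1.0, -1.4]
grip_width: 0.0181
grasp_force: 49.2
[-0.31885276  0.42362279 -1.2264573 ]
[[255.6, 200.6], [255.6, 198.1], [255.6, 195.5]]
[[255.5, 222.9], [255.5, 219.9], [255.5, 216.8]]
[75, 113, 173, 193, 197, 189, 122, 81, 79, 94, 98, 99, 102, 103, 104, 86, 73, 71, 71, 71, 72, 70, 71, 70, 70, 70, 70, 72, 72, 70, 70, 70, 70, 69, 71, 71, 70, 75, 103, 111, 78, 35, 34, 37, 37, 39, 27, 24, 24, 25]
shift [ 0.9  3.1 40.7] turn [-0.0004 -0.0006 -0.0004] t 13.18
```

```bash
python3 -m crank '[[1.5,3,20,0,0,0,10],[1.5,3,34,0,0,0,10],[1.5,3,38,0,0,0,10],[1.5,3,38,0,0,0,10]]'; python3 -m crank '[[0,0,2,0,0,0,10],[0,0,3,0,0,0,10],[0,0,3,0,0,0,10]]'
```

```text
clock: 13.68
eef_pos: [0.5344, 0.2361, 0.1132]
eef_rot: [[-0.995, -0.1, -0.001], [-0.1, 0.995, -0.0], [0.001, -0.0, -1.0]]
force: [-0.4, 0.0, -0.7]
grip_width: 0.0177
grasp_force: 49.2
clock: 14.05
eef_pos: [0.5345, 0.2363, 0.1108]
eef_rot: [[-0.995, -0.1, 0.0], [-0.1, 0.995, 0.0], [-0.0, 0.0, -1.0]]
force: [0.2, -0.4, -1.1]
grip_width: 0.0183
grasp_force: 49.2
```

```bash
python3 -m crank '[[0,0,1,0,0,0,10],[0,0,1.5,0,0,0,10],[0,0,1.5,0,0,0,10]]'; python3 -c "
from h import *
print(st()[0]['wrist_torque'])"
```

```text
clock: 14.42
eef_pos: [0.5348, 0.2365, 0.1103]
eef_rot: [[-0.995, -0.1, 0.001], [-0.1, 0.995, 0.0], [-0.001, 0.0, -1.0]]
force: [-3.0, -2.2, 8.2]
grip_width: 0.018
grasp_force: 50.7
[-0.22429987  0.55099052 -0.0712861 ]
```

Contact came at the nut-top height as predicted. I'll push slightly harder to confirm.

```bash
python3 -m crank '[[0,0,0.7,0,0,0,10],[0,0,0.7,0,0,0,10],[0,0,0.7,0,0,0,10]]'; python3 -c "
from h import *
print(st()[0]['wrist_torque'])"
```

```text
clock: 14.8
eef_pos: [0.5349, 0.2365, 0.1101]
eef_rot: [[-0.995, -0.1, 0.002], [-0.1, 0.995, 0.001], [-0.002, 0.0, -1.0]]
force: [-5.2, -1.6, 13.6]
grip_width: 0.0181
grasp_force: 51.5
[-0.45072892  0.99561005 -0.0255137 ]
```

It refuses to go over, with 13.6 N on the nut top. I'll return it to peg_1.

```bash
python3 -m crank '[[0,0,-20,0,0,0,10],[0,0,-60,0,0,0,10],[0,0,-87,0,0,0,10],[0,0,-87,0,0,0,10]]'; python3 -c "
from h import *
go((.5323,-.2373,.197),np.pi/2-.123)"
```

```text
clock: 15.3
eef_pos: [0.5353, 0.2366, 0.1986]
eef_rot: [[-0.995, -0.1, 0.004], [-0.1, 0.995, 0.002], [-0.004, 0.001, -1.0]]
force: [0.3, 1.1, -1.3]
grip_width: 0.0182
grasp_force: 49.3
shift [  50.4 -471.3    0.8] turn [0.0016 0.004  0.2232] t 15.3
```

```bash
python3 -m crank '[[50,-471,1,0,0,0.223,10],[50,-471,1,0,0,0.223,10],[50,-471,1,0,0,0.223,10],[50,-471,1,0,0,0.223,10],[50,-471,1,0,0,0.223,10]]';python3 -m crank '[[0,0,0,0,0,0,10]]'; python3 -c "
from h import *
go((.5323,-.2373,.197),np.pi/2-.123)"
```

```text
clock: 15.92
eef_pos: [0.5321, -0.0781, 0.1941]
eef_rot: [[-0.992, 0.122, -0.001], [0.122, 0.992, 0.0], [0.001, 0.0, -1.0]]
force: [0.4, 0.2, -1.1]
grip_width: 0.0181
grasp_force: 49.4
clock: 16.05
eef_pos: [0.5321, -0.0797, 0.1938]
eef_rot: [[-0.992, 0.127, -0.001], [0.127, 0.992, -0.0], [0.001, -0.001, -1.0]]
force: [0.4, 0.7, -1.4]
grip_width: 0.0186
grasp_force: 49.6
shift [ -20.2 -156.2   -3.1] turn [-0.0005 -0.0012 -0.0046] t 16.05
```

```bash
python3 -m crank '[[-19.5,-157,-3,0,0,0,10],[-19.5,-157,-3,0,0,0,10],[-19.5,-157,-3,0,0,0,10],[-19.5,-157,-3,0,0,0,10],[-19.5,-157,-3,0,0,0,10]]'; python3 -c "
from h import *
go((.5323,-.2373,.10),np.pi/2-.123)"
```

```text
clock: 16.68
eef_pos: [0.5329, -0.2334, 0.1972]
eef_rot: [[-0.993, 0.122, -0.001], [0.122, 0.993, 0.001], [0.001, 0.001, -1.0]]
force: [0.2, -0.5, -1.8]
grip_width: 0.0182
grasp_force: 49.7
shift [ 0.1 -4.  97.2] turn [ 0.0006 -0.0008  0.0007] t 16.68
```

```bash
python3 -m crank '[[0,-2,55,0,0,0,10],[0,-2,90,0,0,0,10],[0,-2,105,0,0,0,10],[0,-2,105,0,0,0,10]]'; python3 -c "
from h import *
go((.5323,-.2373,.0558),np.pi/2-.123)"
```

```text
clock: 17.18
eef_pos: [0.5327, -0.2356, 0.0927]
eef_rot: [[-0.993, 0.122, -0.001], [0.122, 0.993, 0.0], [0.001, 0.0, -1.0]]
force: [0.1, 0.6, -0.8]
grip_width: 0.0183
grasp_force: 49.7
shift [ 0.2 -1.8 36.9] turn [ 0.0003 -0.0007  0.0012] t 17.18
```

```bash
python3 -m crank '[[0,-2,5,0,0,0,10],[0,-2,25,0,0,0,10],[0,-2,35,0,0,0,10],[0,-2,36.5,0,0,0,10],[0,-2,36.5,0,0,0,10]]'
```

```text
clock: 17.8
eef_pos: [0.5323, -0.2384, 0.0559]
eef_rot: [[-0.992, 0.123, -0.0], [0.123, 0.992, 0.0], [0.0, 0.0, -1.0]]
force: [0.9, 0.6, -1.3]
grip_width: 0.0184
grasp_force: 50.4
```

```bash
python3 -m crank '[[0,0,0,0,0,0,45],[0,0,0,0,0,0,45],[0,0,0,0,0,0,45]]'; python3 -m crank '[[0,0,-40,0,0,0,45],[0,0,-75,0,0,0,45],[0,0,-75,0,0,0,45]]'; python3 -c "
from h import *
go((.5246,-.307,.13),np.pi/2-.123)
s,p,R=st();im=robot.get_image('wrist');cv2.imwrite('pics/w6.png',im);c=cal('wrist');np.savez('w6.npz',K=c[0],r=c[1],t=c[2])"
```

```text
clock: 18.18
eef_pos: [0.5324, -0.2384, 0.0564]
eef_rot: [[-0.992, 0.122, 0.0], [0.122, 0.992, -0.0], [-0.0, -0.0, -1.0]]
force: [0.4, -0.3, 0.1]
grip_width: 0.0449
grasp_force: 0.0
clock: 18.55
eef_pos: [0.5335, -0.2389, 0.1344]
eef_rot: [[-0.992, 0.122, 0.004], [0.122, 0.992, -0.002], [-0.004, -0.002, -1.0]]
force: [0.6, 0.4, 0.1]
grip_width: 0.0447
grasp_force: 0.0
shift [  0.5 -68.7   4.5] turn [-0.0016  0.0045  0.0003] t 18.55
```

```bash
python3 -m crank '[[0,-68.5,3,0,0,0,45],[0,-68.5,3,0,0,0,45],[0,-68.5,3,0,0,0,45],[0,-68.5,3,0,0,0,45]]'; python3 -c "
from h import *
go((.5246,-.307,.055),np.pi/2-.123)"
```

```text
clock: 19.1
eef_pos: [0.524, -0.3055, 0.1278]
eef_rot: [[-0.993, 0.122, -0.0], [0.122, 0.993, 0.0], [0.0, 0.0, -1.0]]
force: [-0.6, -0.5, 0.5]
grip_width: 0.0448
grasp_force: 0.0
shift [-0.8 -1.5 72.8] turn [ 0.0004 -0.0005  0.0008] t 19.1
```

I'll centre the medium socket first by squeezing it across x, with the wrist turned 90°, then grip it across y.

```bash
python3 -c "
from h import *
print(st()[0]['joint_positions'])"; python3 -m crank '[[-1,-1.5,0,0,0,-0.187,45],[-1,-1.5,0,0,0,-0.374,45],[-1,-1.5,0,0,0,-0.56,45],[-1,-1.5,0,0,0,-0.747,45],[-1,-1.5,0,0,0,-0.934,45]]'; python3 -c "
from h import *
print(st()[0]['joint_positions']);go((.5246,-.307,.055),-.123)"
```

```text
[-5.69940579e-01  1.52011642e-02  1.71649963e+00  1.96464552e-04
  1.41051421e+00 -2.01853715e+00]
clock: 19.73
eef_pos: [0.5251, -0.3069, 0.1282]
eef_rot: [[-0.683, -0.73, 0.0], [-0.73, 0.683, 0.0], [-0.0, 0.0, -1.0]]
force: [-0.3, 1.0, 0.5]
grip_width: 0.0448
grasp_force: 0.0
[-5.70979742e-01  1.79845730e-02  1.71299513e+00  1.20185579e-04
  1.41061813e+00 -2.96032764e+00]
shift [ 0.4  0.3 73.2] turn [2.0000e-04 0.0000e+00 2.5123e+00] t 19.73
```

```bash
python3 -m crank '[[0,0,0,0,0,0.9,45],[0,0,0,0,0,0.9,45],[0,0,0,0,0,0.9,45],[0,0,0,0,0,0.9,45],[0,0,0,0,0,0.9,45]]';python3 -m crank '[[0,0,0,0,0,0.9,45],[0,0,0,0,0,0.9,45],[0,0,0,0,0,0.9,45],[0,0,0,0,0,0.9,45],[0,0,0,0,0,0.9,45]]'|head -3; python3 -c "
from h import *
print(st()[0]['joint_positions'][5]);go((.5246,-.307,.055),np.pi-.123)"
```

```text
clock: 20.35
eef_pos: [0.5251, -0.3069, 0.1283]
eef_rot: [[-0.996, 0.093, 0.0], [0.093, 0.996, 0.0], [-0.0, 0.0, -1.0]]
force: [-0.8, -0.5, -1.1]
grip_width: 0.0449
grasp_force: 0.0
clock: 20.98
eef_pos: [0.5251, -0.3069, 0.1282]
eef_rot: [[-0.546, 0.838, 0.0], [0.838, 0.546, 0.0], [0.0, 0.0, -1.0]]
-1.1486209806413534
shift [ 0.2 -0.5 73.2] turn [ 1.0000e-04  1.0000e-04 -2.4409e+00] t 20.98
```

```bash
python3 -m crank '[[0,0,0,0,0,0.7,45],[0,0,0,0,0,0.7,45],[0,0,0,0,0,0.7,45],[0,0,0,0,0,0.7,45],[0,0,0,0,0,0.7,45]]'; python3 -c "
from h import *
go((.5246,-.307,.057),-.123)"
```

```text
clock: 21.6
eef_pos: [0.525, -0.3071, 0.1283]
eef_rot: [[0.116, 0.993, 0.0], [0.993, -0.116, 0.0], [0.0, 0.0, -1.0]]
force: [-0.1, 0.0, 0.6]
grip_width: 0.0448
grasp_force: 0.0
shift [ 0.1 -0.5 71.3] turn [ 0.0001 -0.      0.0068] t 21.6
```

```bash
python3 -m crank '[[0,0,45,0,0,0.007,45],[0,0,67,0,0,0.007,45],[0,0,71,0,0,0.007,45],[0,0,71,0,0,0.007,45]]'|head -4; python3 -m crank '[[0,0,0,0,0,0,10],[0,0,0,0,0,0,10],[0,0,0,0,0,0,10],[0,0,0,0,0,0,10]]' 20;python3 -m crank '[[0,0,0,0,0,0,45],[0,0,0,0,0,0,45],[0,0,-70,0,0,0,45],[0,0,-70,0,0,0,45],[0,0,-70,0,0,0,45]]'
```

```text
clock: 22.1
eef_pos: [0.5252, -0.3081, 0.0581]
eef_rot: [[0.124, 0.992, 0.001], [0.992, -0.124, -0.0], [-0.0, 0.001, -1.0]]
force: [0.1, -0.3, -0.5]
clock: 22.6
eef_pos: [0.5253, -0.3083, 0.0585]
eef_rot: [[0.125, 0.992, 0.002], [0.992, -0.125, -0.001], [-0.001, 0.002, -1.0]]
force: [-0.4, 0.0, 6.0]
grip_width: 0.0221
grasp_force: 19.5
clock: 23.22
eef_pos: [0.525, -0.3081, 0.1277]
eef_rot: [[0.125, 0.992, 0.001], [0.992, -0.125, -0.001], [-0.001, 0.001, -1.0]]
force: [-0.5, -0.2, -0.4]
grip_width: 0.0449
grasp_force: 0.0
```

The grip width was 22 mm, so this socket sits yawed about 12° from the stand and didn't square up. Its adapter edge in the last picture agrees, giving a yaw of about +0.09. I'll turn to that yaw and look.

```bash
python3 -m crank '[[0,0,0,0,0,-0.93,45],[0,0,0,0,0,-0.93,45],[0,0,0,0,0,-0.93,45],[0,0,0,0,0,-0.93,45],[0,0,0,0,0,-0.93,45]]'|head -1;python3 -m crank '[[0,0,0,0,0,-0.865,45],[0,0,0,0,0,-0.865,45],[0,0,0,0,0,-0.865,45],[0,0,0,0,0,-0.865,45],[0,0,0,0,0,-0.865,45]]'
python3 - <<'E'
from h import *
s,p,R=st();c=cal("wrist");im=robot.get_image("wrist");np.savez("w7.npz",K=c[0],r=c[1],t=c[2]);cv2.imwrite("pics/w7.png",im)
n=proj([.525,-.308,.07],c)[0];x,y=(n-[45,35]).astype(int);print(x,y)
cv2.imwrite("pics/w7c.png",np.clip(cv2.resize(im[y:y+70,x:x+90],None,fx=8,fy=8,interpolation=cv2.INTER_CUBIC).astype(float)*2,0,255).astype(np.uint8))
E
```

```text
clock: 23.85
clock: 24.48
eef_pos: [0.5243, -0.3076, 0.1253]
eef_rot: [[-0.995, -0.104, -0.002], [-0.104, 0.995, 0.001], [0.002, 0.002, -1.0]]
force: [0.2, -0.4, -0.0]
grip_width: 0.045
grasp_force: 0.0
210 174
```

View pics/w7c.png

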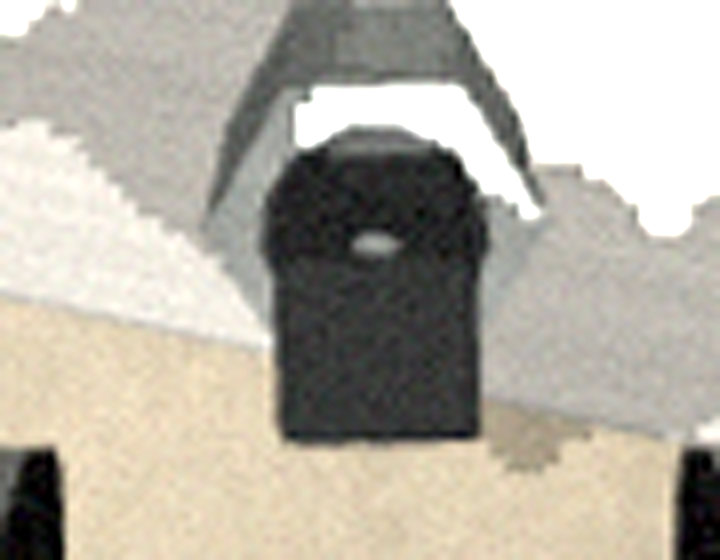

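With the tool at yaw +0.10 the adapter stands square in the image (edges at 280–480, bottom edge level at row 438). So the medium socket's yaw is about +0.10.

Run:
```python
from h import *
f=np.load("w7.npz");c=(f["K"],f["r"],f["t"])
P=lambda x,y,z:ray((x/8+210-.44,y/8+174-.44),z,c)
print("top",P(380,347,.086).round(4),"back edge mid",P(380,438,.086).round(4),"front edge",P(380,257,.086).round(4))
r=P(378,84,.052);print("roof front edge",r.round(4),"-> axis",(r+.01625*np.array([.9946,.104,0])).round(4),"corners",P(208,215,.052).round(4),P(546,213,.052).round(4))
go((.525,-.3078,.055),np.pi/2+.104)
```

```text
top [ 0.5241 -0.3068  0.086 ] back edge mid [ 0.5334 -0.3058  0.086 ] front edge [ 0.5152 -0.3077  0.086 ]
roof front edge [ 0.5084 -0.3084  0.052 ] -> axis [ 0.5246 -0.3067  0.052 ] corners [ 0.525  -0.3252  0.052 ] [ 0.521  -0.2888  0.052 ]
shift [-0.9 -0.4 70.4] turn [ 0.0015 -0.0019  0.005 ] t 24.52
```

```bash
python3 -m crank '[[-1,0.3,45,0,0,0.005,45],[-1,0.3,66,0,0,0.005,45],[-1,0.3,70.5,0,0,0.005,45],[-1,0.3,70.5,0,0,0.005,45]]'|head -4; python3 -m crank '[[0,0,0,0,0,0,10],[0,0,0,0,0,0,10],[0,0,0,0,0,0,10],[0,0,0,0,0,0,10]]' 60
```

```text
clock: 25.02
eef_pos: [0.526, -0.3077, 0.0573]
eef_rot: [[-0.996, -0.094, 0.0], [-0.094, 0.996, -0.0], [-0.0, -0.0, -1.0]]
force: [-1.3, 0.2, -0.1]
clock: 25.52
eef_pos: [0.5262, -0.3078, 0.0579]
eef_rot: [[-0.996, -0.094, 0.001], [-0.094, 0.996, -0.001], [-0.001, -0.001, -1.0]]
force: [0.1, 0.6, 6.2]
grip_width: 0.0181
grasp_force: 60.4
```

```bash
python3 -m crank '[[0,0,-30,0,0,0,10],[0,0,-70,0,0,0,10],[0,0,-110,0,0,0,10],[0,0,-130,0,0,0,10],[0,0,-130,0,0,0,10]]'
python3 - <<'E'
from h import *
s,p,R=st();c=cal("wrist");im=robot.get_image("wrist");cv2.imwrite("pics/w8.png",im);g=cv2.cvtColor(im,cv2.COLOR_BGR2GRAY)
for z in(.0459,.0059):print([proj(p+R@[.01625+dx,0,z],c)[0].round(1).tolist() for dx in(-.002,0,.002)])
print(g[180:236,250:263].mean(1).astype(int).tolist())
go((.5362,.2356,.185),np.pi/2+.1)
E
```

```text
clock: 26.15
eef_pos: [0.5261, -0.3078, 0.1876]
eef_rot: [[-0.996, -0.094, 0.002], [-0.094, 0.996, -0.001], [-0.001, -0.001, -1.0]]
force: [0.3, 0.0, -1.7]
grip_width: 0.018
grasp_force: 59.6
[[256.0, 196.0], [256.0, 193.5], [256.0, 190.9]]
[[256.1, 217.0], [256.1, 214.0], [256.1, 210.9]]
[41, 47, 63, 92, 100, 99, 100, 98, 98, 99, 102, 104, 85, 69, 68, 68, 69, 68, 69, 69, 68, 68, 68, 68, 68, 68, 67, 68, 67, 66, 60, 57, 61, 85, 91, 88, 89, 89, 93, 57, 22, 28, 30, 30, 28, 20, 19, 20, 19, 20, 19, 20, 20, 19, 20, 20]
shift [-61.6 539.7   1. ] turn [ 0.0003 -0.0004 -0.0058] t 26.2
```

The socket axis sits 0.9 mm toward tool +x from the TCP (roof and mouth edges agree), so the TCP target over the nut is (0.5371, 0.2357). Fully seated should read z ≈ 0.097.

```bash
python3 -m crank '[[-62,540,1,0,0,-0.006,10],[-62,540,1,0,0,-0.006,10],[-62,540,1,0,0,-0.006,10],[-62,540,1,0,0,-0.006,10],[-62,540,1,0,0,-0.006,10]]'|head -2;python3 -c "
from h import *
go((.5371,.2357,.15),np.pi/2+.1)"
```

```text
clock: 26.82
eef_pos: [0.5311, 0.0068, 0.184]
shift [-28.8 227.1  34. ] turn [ 0.0003 -0.0024 -0.    ] t 26.82
```

```bash
python3 -m crank '[[-29,227,34,0,0,0,10],[-29,227,34,0,0,0,10],[-29,227,34,0,0,0,10],[-29,227,34,0,0,0,10],[-29,227,34,0,0,0,10]]'|head -2;python3 -m crank '[[0,0,0,0,0,0,10],[0,0,0,0,0,0,10]]'|head -3;python3 -c "
from h import *
go((.5371,.2357,.118),np.pi/2+.1)"
```

```text
clock: 27.45
eef_pos: [0.5369, 0.2358, 0.149]
clock: 27.7
eef_pos: [0.5382, 0.2326, 0.1518]
eef_rot: [[-0.995, -0.099, -0.0], [-0.099, 0.995, -0.0], [0.0, -0.0, -1.0]]
shift [ 0.8  3.2 33.8] turn [-0.0003 -0.0004 -0.001 ] t 27.7
```

```bash
python3 -m crank '[[1,3,18,0,0,0,10],[1,3,30,0,0,0,10],[1,3,34,0,0,0,10],[1,3,34,0,0,0,10],[1,3,34,0,0,0,10]]'|head -4;python3 -c "
from h import *
go((.5371,.2357,.110),np.pi/2+.1)"
```

```text
clock: 28.32
eef_pos: [0.5371, 0.2366, 0.1186]
eef_rot: [[-0.995, -0.1, 0.001], [-0.1, 0.995, 0.0], [-0.001, 0.0, -1.0]]
force: [0.3, -0.4, -0.4]
shift [ 0.1 -0.9  8.6] turn [0.0001 0.0006 0.0002] t 28.32
```

```bash
python3 -m crank '[[0,-0.9,5,0,0,0,10],[0,-0.9,7,0,0,0,10],[0,-0.9,7,0,0,0,10]]'|head -4;python3 -m crank '[[0,0,1,0,0,0,10],[0,0,2,0,0,0,10],[0,0,2,0,0,0,10]]'|head -4
```

```text
clock: 28.7
eef_pos: [0.5369, 0.2356, 0.111]
eef_rot: [[-0.995, -0.1, -0.0], [-0.1, 0.995, -0.0], [0.0, -0.0, -1.0]]
force: [-0.4, -1.0, -0.9]
clock: 29.08
eef_pos: [0.537, 0.2356, 0.1091]
eef_rot: [[-0.995, -0.1, 0.0], [-0.1, 0.995, 0.0], [-0.0, 0.0, -1.0]]
force: [0.5, -1.0, -1.5]
```

It is already past the chamfer with no contact force. I'll continue down to the flange.

```bash
python3 -m crank '[[0,0,4,0,0,0,10],[0,0,8,0,0,0,10],[0,0,11,0,0,0,10],[0,0,11,0,0,0,10]]';python3 -m crank '[[0,0,1,0,0,0,10],[0,0,1.5,0,0,0,10],[0,0,1.5,0,0,0,10]]'
```

```text
clock: 29.58
eef_pos: [0.537, 0.2356, 0.0979]
eef_rot: [[-0.995, -0.1, -0.0], [-0.1, 0.995, -0.0], [0.0, -0.0, -1.0]]
force: [2.1, 0.7, -0.4]
grip_width: 0.0179
grasp_force: 59.7
clock: 29.95
eef_pos: [0.5371, 0.2357, 0.097]
eef_rot: [[-0.995, -0.1, 0.0], [-0.1, 0.995, 0.0], [-0.0, 0.0, -1.0]]
force: [-0.4, 0.6, 2.9]
grip_width: 0.018
grasp_force: 60.3
```

```bash
python3 -m crank '[[0,0,0.7,0,0,0,10],[0,0,0.7,0,0,0,10],[0,0,0.7,0,0,0,10],[0,0,0.7,0,0,0,10]]'
python3 - <<'E'
from h import *
print(st()[0]["force"],st()[0]["wrist_torque"])
for n in("scene","side"):
    a=cv2.imread(f"pics/{n}0.png");b=robot.get_image(n);c=cal(n)
    d=cv2.absdiff(a,b).max(2)
    def ch(p,r):
        x,y=proj(p,c)[0].astype(int);w=d[y-r:y+r,x-r:x+r];return int(w.mean())
    print(n,{k:ch(p,r) for k,p,r in(("peg1",(.533,-.237,.05),10),("peg2",(.5246,-.307,.05),10),("peg3",(.516,-.376,.05),10),("marker",(.371,-.209,.01),8),("loupe",(.494,-.076,.03),8),("usb",(.617,-.075,.013),8),("cell",(.716,-.071,.04),6),("driver",(.387,.08,.01),8))})
    if n=="scene":
        for k in("peg1","peg3"):
            p=(.533,-.237,.086) if k=="peg1" else (.516,-.376,.086)
            x,y=proj(p,c)[0].astype(int)
            for nm,im in(("before",a),("now",b)):
                g=cv2.cvtColor(im,cv2.COLOR_BGR2GRAY)[y-6:y+15,x-12:x+12];m=cv2.moments((g<60).astype(np.uint8),True);print(k,nm,m["m00"],round(m["m10"]/max(m["m00"],1),1),round(m["m01"]/max(m["m00"],1),1))
E
```

```text
clock: 30.45
eef_pos: [0.5372, 0.2357, 0.0969]
eef_rot: [[-0.995, -0.1, 0.001], [-0.1, 0.995, 0.0], [-0.001, 0.0, -1.0]]
force: [-3.3, -1.3, 9.7]
grip_width: 0.018
grasp_force: 61.3
[-3.26471888 -1.2904236   9.71043826] [-0.29361424  0.53644122 -0.01758688]
scene {'peg1': 5, 'peg2': 73, 'peg3': 4, 'marker': 5, 'loupe': 3, 'usb': 4, 'cell': 3, 'driver': 39}
peg1 before 121.0 13.6 14.3
peg1 now 113.0 13.7 14.7
peg3 before 137.0 12.6 14.8
peg3 now 133.0 12.6 14.9
side {'peg1': 10, 'peg2': 31, 'peg3': 13, 'marker': 1, 'loupe': 1, 'usb': 2, 'cell': 2, 'driver': 41}
```

The socket is seated firmly: TCP z is 0.0969, as predicted, with 9.7 N on the flange and the tool upright. The small and large sockets stand unchanged and the bystanders haven't moved. The one difference, at the driver, fits the arm now blocking that view, since nothing went low there. Handing in.

```bash
python3 -c "
from cell import robot
print(robot.close_job())"
```

```text
the job is handed in; nothing more can be done
None
```

Job handed in at about 30.5 s: keys pressed left, right, middle; the small socket would not go over the nut and is back on peg_1; the medium is fully seated on the flange and still gripped upright; the screwdriver, hidden in my final image check, is the only bystander I couldn't confirm unmoved.

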